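Put the rinsed bottle on its drying peg

TASK

Take the empty bottle off the sloping drain rails and set it upside down over the tall slim drying peg, lowering it in the grip until its mouth rests on the white collar, then let go. Only then start the air dryer by throwing its lever right over, away from the robot. Leave the filled bottles and jars where they stand.

Things in the scene. Friction and masses are not known exactly. Their poses are not given: they have to be found in the camera images.
- bottle: The empty open bottle, amber glass, brass neck band, no cap, lying on the drain rails. Body 39 mm in diameter, 82 mm long, a 12 mm shoulder, then a neck 30 mm outside, 23 mm inside; 115 mm long in all, 110 g. Origin: centre of its closed bottom; z along its axis to the mouth, as it lies 15 degrees below level, down the rails. Best gripped across the body 40 mm from the bottom.
- bottle_mouth (a point): Centre of the empty bottle's mouth, in the plane of the rim, 115 mm along z from its bottom; z axis out of the mouth.
- chute: Drain rails, fixed: white drip tray 200 x 90 x 12 mm, two steel rails 8 mm thick and 25 mm apart sloping 15 degrees down along the chute's +x, two stop pins at the low end. Origin under the tray's centre, on the table; x along the rails downhill, z up. Above the origin the rails are 54 mm and the lying bottle's axis 75 mm above the table.
- peg_stand: Drying stand for bottles, fixed: round dark base 84 mm in diameter, 12 mm high, a white collar 44 mm in diameter whose top is 20 mm above the table, and on it an upright steel peg 14 mm in diameter, 80 mm tall, tapered over its last 10 mm to 6 mm. Origin: centre of the base on the table, z up.
- peg_seat (a point): Centre of the top of the white collar at the foot of the tall peg, 20 mm above the table: where the centre of the bottle's mouth comes to rest.
- peg_tip (a point): Top of the tall peg, 100 mm above the table.
- stub_stand: The other drying stand, for jars, fixed: same base, but a thick stub 36 mm in diameter that ends 50 mm above the table; too thick for the bottle's mouth. Origin at the centre of the base on the table. It may stand on either side of the tall peg.
- dryer: Air dryer, a fixed white box 90 x 110 x 55 mm, vent grille towards the robot, start lever on top on a grey block 70 x 50 x 25 mm. Origin: centre of its underside; x points away from the robot, the way the lever is thrown. The lever's hinge is level, along the dryer's y, straight above the origin, 77 mm above the table.
- lever_tip (a point): Centre of the 26 mm black ball at the lever's end, 80 mm from the hinge; about 147 mm above the table at either end of the swing, 157 mm half way.
- lever (a joint): The dryer's start lever, a 10 mm steel rod: 0 leaning 0.5 rad to the robot's side (off), 1.0 rad leaning 0.5 rad away (on). It stays where it is left; a push of 1 to 2 N moves it.
- full_a: Filled bottle with a brass cap, 39 mm in diameter, 132 mm tall, standing; origin at the centre of its bottom. To be left alone.
- full_b: A second such filled bottle.
- full_c: A third such filled bottle.
- full_d: A fourth such filled bottle.
- jar_a: Closed white jar with a brass lid, 50 mm in diameter, 40 mm tall; origin at the centre of its bottom. To be left alone.
- jar_b: Closed white jar with a brass lid, 44 mm in diameter, 36 mm tall; origin at the centre of its bottom. To be left alone.

How it is judged:
On the way, in this order (a step that is already met when the one before it is completed fails the run):
1. the bottle is over the tall peg, upside down and still gripped, with its mouth within 10 mm of the white collar (z of bottle_mouth in the frame of peg_seat below 0.01 m and horizontal distance between bottle_mouth and peg_seat below 0.008 m and height (world z) of bottle above 0.12 m and contact force between the fingers and bottle above 1 N), for 0.1 s.
2. the bottle is let go and stands upside down on the collar: mouth down within 4 mm of it and centred within 7 mm, while the lever is still off (z of bottle_mouth in the frame of peg_seat below 0.004 m and horizontal distance between bottle_mouth and peg_seat below 0.007 m and horizontal distance between bottle and peg_seat below 0.012 m and height (world z) of bottle above 0.12 m and contact force between the fingers and bottle below 0.1 N and value of joint lever below 0.5 rad), for 0.2 s.
3. the dryer's lever is thrown over to on, past 0.85 rad of its 1.0 rad (value of joint lever above 0.85 rad), for 0.2 s.
At the end, for the whole second after the job is handed in: The empty bottle stands at rest, upside down over the tall slim peg, its mouth within 4 mm of the white collar and centred on it within 7 mm, its bottom straight above within 12 mm; the dryer's lever is over to on (past 0.85 rad of 1.0) (z of bottle_mouth in the frame of peg_seat below 0.004 m and horizontal distance between bottle_mouth and peg_seat below 0.007 m and horizontal distance between bottle and peg_seat below 0.012 m and height (world z) of bottle above 0.12 m and linear speed of bottle below 0.02 m/s and value of joint lever above 0.85 rad); the robot touches nothing.
It fails at once if a filled bottle or a jar is moved by more than 30 mm or tipped over (distance of any of full_a, full_b, full_c, full_d, jar_a, jar_b from where it was at the start of the episode above 0.03 m or angle between any of full_a, full_b, full_c, full_d, jar_a, jar_b's own z axis and vertical above 0.5 rad).
It fails at once if the lever is thrown (past 0.5 rad) before the bottle is upside down over the peg (value of joint lever above 0.5 rad and height (world z) of bottle below 0.12 m).
It fails at once if the bottle is pressed onto its stand with more than 40 N (contact force between bottle and peg_stand above 40 N).
It also fails if it takes over 51 s, if anything falls off the work surface, if the arm or the gripper's body presses on something with over 40 N, if the wrist force passes 120 N, or if a joint passes its speed limit or range.

ROBOT

A 6-joint arm with a two-finger parallel gripper is mounted at the origin on the work surface. World frame = base frame: x ahead of the robot, y to its left, z up, the work surface at z = 0. Lengths are in m, angles in rad, forces in N, time in s.
With the tool pointing down it reaches from about 0.3 to 0.75 m from the base axis. Payload 8.5 kg.
Tool frame: the origin (TCP) lies between the finger pads; the fingertips stand 14 mm ahead of it and the grasp point (between the pads) lies 5 mm behind it; z points along the fingers, y is the line along which they close (so a half turn about z gives the same grasp; the last joint's range is limited). The gripper opens to 88 mm and grips with 3 to 60 N. Pads are 18 mm wide; open, the fingers measure 123 mm over their backs; the gripper's body (75 mm by 187 mm) begins 45 mm behind the grasp point.
Start: joints at [0.891, 0.381, 1.297, -0, 1.464, -0.215], TCP at [0.247, 0.492, 0.253] pointing down, gripper open.
Joint ranges: [-3.11, 3.11], [-0.89, 2.33], [0.22, 2.48], [-1.42, 4.56], [0.17, 2.85], [-2.88, 2.88]. Speed limits (rad/s): [2.39, 2.39, 3.14, 3.14, 3.14, 3.14].

INTERFACE

Orientations are given as a 3x3 rotation matrix whose columns are the frame's x, y, z axes.
In Python, from workcell import telemetry, optics, workorder gives the robot as it stands.
- The arm moves only by the shell command python3 -m pendant 'ROWS' [FORCE]. ROWS is a JSON object of lists of equal length, an entry for each row: "rotation": the turn, a rotation vector about the tool's x, y, z in degrees, a list of three; "linear": the shift along the tool's x, y, z in m, a list of three; "hand": the opening, from 0 (shut) to 1 (fully open). A call has 1 to 5 rows; each row shifts and turns the commanded pose from where the row before left it, along the tool's axes as they then stand; what a row does not reach is not made up. A row lasts 1/10 s, in which the tool goes at most 50 mm and 8.59 degrees, less where a joint would pass 70% of its speed; a pose out of reach is approached as far as the arm can. A call with a gripper value outside its range is refused whole. The fingers move at their own pace and stop on an object; FORCE is the grip in N (left out, the last holds). Time passes only in rows, so rows that do not move let the fingers close. It gives the time, the measured TCP pose, the force, the opening and the grip force at its end, in the units of the state.
- telemetry.read_state(): the state, without advancing time (a new reading comes with each control period).
- optics.camera(name): name is "side" or "top"; returns the picture (400x640x3 uint8, red, green, blue); there is no depth.
- optics.calibration(name): a dict with "vfov" (degrees; the focal length in pixels is half the picture's height over the tangent of half this angle, whatever the lens; pixels are square), "cx", "cy" (the principal point, pixels), "distortion" ([k1, k2, p1, p2, k3] as OpenCV has them; the pictures are not rectified), "R" (3x3) and "t" (3): a world point X has camera coordinates R X + t. Camera axes: x right, y down, z forward; pixel columns grow to the right and rows downward; lengths in m; the calibration is good to about 2 mm. A picture is of the moment at which its call begins. calibration takes no time and is no camera call.
- workorder.hand_in(): hands the job in; it is judged then, once.
Trained networks look in the newest picture that a camera, given by its name, has taken for a name from the list of things; names that differ only in an ending like _2 or _b are one class to them, and where a whole thing is asked for, a point or a joint stands for the part that bears it (a point fixed in the world has none). Each returns a list of dicts, best first, with "p" (0 to 1); they miss things now and then, are a little off and sometimes report something else, mostly with a low value. They report only what shows in the picture. A call takes as long as a camera call.
- optics.find_in(query, camera): "pixel" ([column, row] in pixels, amid what is visible of it).
- optics.mark_of(query, camera): "pixel" ([column, row] in pixels: a listed point, or the origin of a listed thing).
The state is a dict: "clock": time; "joints": joint angles; "qvel": joint speeds; "effort": joint torques, N m; "position": TCP position; "orientation": TCP orientation; "ft_force": force on the tool from outside, world axes, zero at the start; "wrist_torque": the same for the moment, N m; "width": opening from 0.0 (shut) to 1.0 (fully open); "grip_force": force on a finger pad.
Only numpy, scipy, OpenCV 4.12 (cv2) and the standard library are available. Lean on these libraries where they do the work, as an engineer would, in place of code of your own. Each camera call takes 0.05 s, during which the arm holds its last target. There are 200 camera calls.

## Working session

There is one attempt and no reset: what is moved stays moved. The work goes in short steps, Python scripts to look and compute and a shell command to move; the robot and the scene stay as the last step left them, time stands still between calls to the robot, and variables do not carry over. Pictures are saved under pics/ and viewed, at most 10 in all, crops included, and the job is handed in when it is done.

```bash
mkdir -p pics; ls; cat > h.py <<'E'
import numpy as np, cv2, sys
from workcell import telemetry, optics, workorder
def K(c):
    f=200/np.tan(np.radians(c['vfov'])/2); return np.array([[f,0,c['cx']],[0,f,c['cy']],[0,0,1.]])
def ray(name,px):
    c=optics.calibration(name); R=np.array(c['R']); t=np.array(c['t'])
    u=cv2.undistortPoints(np.array([[px]],float),K(c),np.array(c['distortion'],float))[0,0]
    return -R.T@t, R.T@np.array([u[0],u[1],1.])
def at_z(name,px,z):
    o,d=ray(name,px); return o+d*(z-o[2])/d[2]
def tri(a,b):
    (o1,d1),(o2,d2)=ray('side',a),ray('top',b)
    A=np.stack([d1,-d2],1); s=np.linalg.lstsq(A,o2-o1,rcond=None)[0]
    p,q=o1+s[0]*d1,o2+s[1]*d2; return (p+q)/2,np.linalg.norm(p-q)
def proj(name,X):
    c=optics.calibration(name)
    return cv2.projectPoints(np.array(X,float).reshape(-1,1,3),cv2.Rodrigues(np.array(c['R'],float))[0],np.array(c['t'],float),K(c),np.array(c['distortion'],float))[0][:,0]
E
python3 - <<'E'
from h import *
np.set_printoptions(precision=3,suppress=True)
for n in('side','top'):
    cv2.imwrite(f'pics/{n}0.png',optics.camera(n)[:,:,::-1])
    print(n,ray(n,[320,200]))
    for q in('bottle','bottle_mouth','chute','peg_stand','peg_seat','peg_tip','stub_stand','dryer','lever_tip','full_a','jar_a'):
        print(q,[(np.round(r['pixel']).tolist(),round(r['p'],2)) for r in optics.mark_of(q,n)][:5])
print(telemetry.read_state())
E
```

```text
pics
side (array([ 0.161, -0.694,  1.108]), array([ 0.332,  0.534, -0.778]))
bottle [([210.0, 163.0], 0.68)]
bottle_mouth [([254.0, 168.0], 0.62)]
chute [([238.0, 183.0], 0.56), ([334.0, 280.0], 0.22)]
peg_stand [([332.0, 304.0], 0.74)]
peg_seat [([336.0, 302.0], 0.81)]
peg_tip [([334.0, 279.0], 0.98)]
stub_stand [([276.0, 237.0], 0.81)]
dryer [([346.0, 216.0], 0.64), ([294.0, 206.0], 0.2)]
lever_tip [([344.0, 185.0], 0.63)]
full_a [([279.0, 130.0], 0.58), ([316.0, 163.0], 0.55), ([389.0, 305.0], 0.55)]
jar_a [([293.0, 206.0], 0.84), ([309.0, 274.0], 0.67)]
top (array([0.442, 0.02 , 1.227]), array([ 0.098,  0.012, -0.995]))
bottle [([238.0, 252.0], 0.97)]
bottle_mouth [([255.0, 216.0], 0.9), ([322.0, 229.0], 0.26)]
chute [([250.0, 232.0], 0.75)]
peg_stand [([403.0, 224.0], 0.66), ([430.0, 189.0], 0.53)]
peg_seat [([250.0, 233.0], 0.68), ([405.0, 222.0], 0.65)]
peg_tip [([410.0, 223.0], 0.64), ([256.0, 216.0], 0.43)]
stub_stand [([319.0, 231.0], 0.7), ([301.0, 200.0], 0.49)]
dryer [([333.0, 166.0], 0.66)]
lever_tip [([343.0, 173.0], 0.42)]
full_a [([442.0, 166.0], 0.8), ([429.0, 189.0], 0.55), ([212.0, 170.0], 0.53)]
jar_a [([369.0, 227.0], 0.72), ([301.0, 201.0], 0.52)]
{'clock': 1.2, 'joints': array([ 0.891,  0.381,  1.297, -0.   ,  1.464, -0.215]), 'qvel': array([-0.002, -0.   ,  0.   , -0.001,  0.001, -0.   ]), 'effort': array([  0.   , -43.78 , -22.473,   0.071,   0.031,   0.   ]), 'position': array([0.247, 0.492, 0.253]), 'orientation': array([[-0.894,  0.448,  0.   ],
       [ 0.448,  0.894,  0.   ],
       [-0.   ,  0.   , -1.   ]]), 'ft_force': array([-0.829,  0.536,  0.406]), 'wrist_torque': array([0.038, 0.043, 0.041]), 'grip_force': 0.0, 'width': 1.001689529564192}
```

```bash
python3 - <<'E'
from h import *
np.set_printoptions(precision=4,suppress=True)
for n,(s,t) in dict(bottle=([210,163],[238,252]),mouth=([254,168],[255,216]),chute=([238,183],[250,232]),tip=([334,279],[410,223]),seat=([336,302],[405,222]),stub=([276,237],[319,231]),dryer=([346,216],[333,166]),lever=([344,185],[343,173]),fa=([389,305],[442,166]),fb=([389,305],[429,189]),f1=([279,130],[212,170]),j=([309,274],[369,227]),j2=([293,206],[301,201])).items(): print(n,*tri(s,t))
print(proj('top',[[.3,0,0],[.3,.3,0],[.6,0,0]]))
for n in('side','top'):
    im=cv2.imread(f'pics/{n}0.png')
    cv2.imwrite(f'pics/{n}1.png',cv2.resize(im[90:340,170:490],None,fx=2.4,fy=2.4,interpolation=2))
E
```

```text
bottle [0.3991 0.2616 0.1079] 0.0037371091241453673
mouth [0.5073 0.224  0.0605] 0.0030294968065335288
chute [ 0.4605  0.2487 -0.001 ] 0.002668940594296838
tip [ 0.4921 -0.2225  0.1111] 0.0015290047487016322
seat [ 0.4984 -0.2295  0.0047] 0.001216270909580239
stub [ 0.4694  0.0345 -0.0216] 0.005063716493852714
dryer [ 0.6754 -0.0054 -0.022 ] 0.0005978552802826452
lever [ 0.6304 -0.033   0.1645] 0.01923403416345669
fa [ 0.6319 -0.323   0.0359] 0.07988055463486587
fb [ 0.6028 -0.3047  0.0067] 7.020902748176172e-05
f1 [0.6565 0.3691 0.0181] 0.016500572875363502
j [ 0.4836 -0.1206 -0.007 ] 0.003467531861224551
j2 [ 0.5596  0.0934 -0.007 ] 0.0005473042762267959
[[329.4649 285.9018]
 [231.729  283.6025]
 [331.0964 188.3822]]
```

View pics/side1.png

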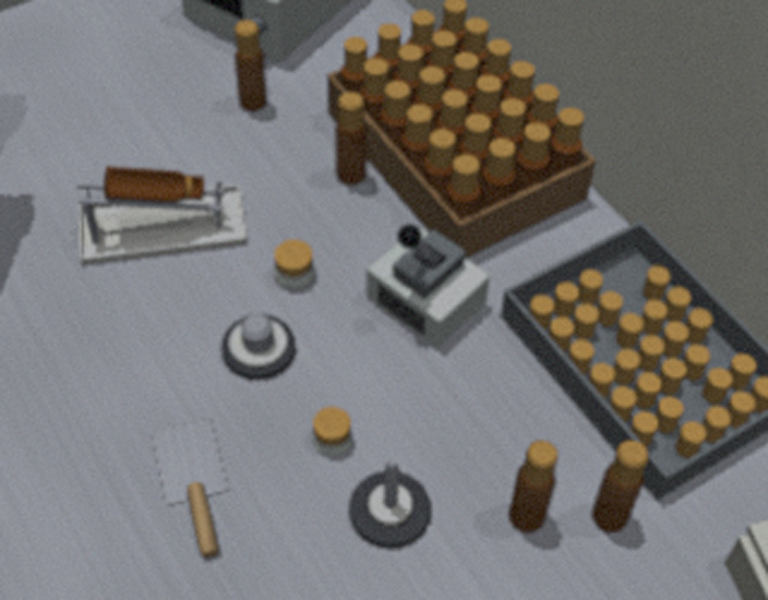

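View pics/top1.png

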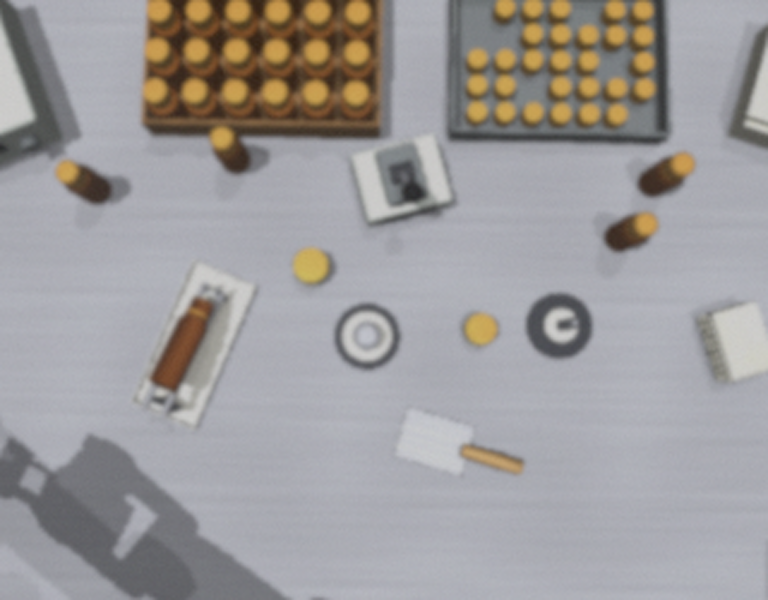

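The two pictures agree. The bottle is on the rails at the left (top view about 243,234), with its mouth pointing away from the robot. The tall peg is at top (403,225) and side (332,300), the stub stand at top (322,230), and the lever ball at top (341,170) and side (340,188). Next I'll refine these by silhouette.

```bash
cat > fit.py <<'E'
from h import *
from scipy.optimize import minimize
S=8
def hull(name,X):
    P=np.zeros((400,640),np.uint8); cv2.fillConvexPoly(P,cv2.convexHull(np.round(proj(name,X)*16).astype(np.int32)),1,shift=4); return P
th=np.linspace(0,2*np.pi,40)
def disc(c,a,r):
    u=np.cross(a,[.3,.5,.81]);u/=np.linalg.norm(u);v=np.cross(a,u)
    return c+r*(np.cos(th)[:,None]*u+np.sin(th)[:,None]*v)
def bottle(name,o,a):
    o=np.array(o);m=hull(name,np.r_[disc(o,a,.0195),disc(o+.082*a,a,.0195)])
    m|=hull(name,np.r_[disc(o+.082*a,a,.0195),disc(o+.094*a,a,.015)]);m|=hull(name,np.r_[disc(o+.094*a,a,.015),disc(o+.115*a,a,.015)]);return m
def iou_fit(masks,render,x0,step):
    def cost(x):
        c=0
        for n,M in masks.items():
            R=cv2.GaussianBlur(render(n,x).astype(np.float32),(5,5),0);B=cv2.GaussianBlur(M.astype(np.float32),(5,5),0)
            c+=((R-B)**2).sum()/M.sum()
        return c
    x0=np.array(x0,float);sim=np.vstack([x0]+[x0+np.eye(len(x0))[i]*s for i,s in enumerate(step)])
    r=minimize(cost,x0,method='Nelder-Mead',options=dict(initial_simplex=sim,xatol=1e-4,fatol=1e-5,maxiter=400));return r.x,r.fun
def blob(m,px,fill=True):
    n,l,s,c=cv2.connectedComponentsWithStats(m.astype(np.uint8),connectivity=8)
    i=min(range(1,n),key=lambda k:np.hypot(*(c[k]-px))+(1e3 if s[k,4]<60 else 0));return (l==i)
def amber(im):
    h=cv2.cvtColor(im,cv2.COLOR_BGR2HSV);return ((h[...,1]>110)&((h[...,0]<25)))
E
python3 - <<'E'
from fit import *
np.set_printoptions(precision=4,suppress=True)
I={n:cv2.GaussianBlur(cv2.imread(f'pics/{n}0.png'),(3,3),0) for n in('side','top')}
M={'side':blob(amber(I['side']),[234,167]),'top':blob(amber(I['top']),[246,236])}
print({n:m.sum() for n,m in M.items()})
def ax(y,p=np.radians(15)): return np.array([np.cos(y)*np.cos(p),np.sin(y)*np.cos(p),-np.sin(p)])
for ms in (M,{'top':M['top']}) :
    if len(ms)==2: x,f=iou_fit(ms,lambda n,x:bottle(n,x[:3],ax(x[3])),[.4,.262,.09,-.34],[.01,.01,.01,.1])
    else: x,f=iou_fit(ms,lambda n,y:bottle(n,[y[0],y[1],.09],ax(y[2])),[.4,.262,-.34],[.01,.01,.1])
    print('bottle',x,f)
# base
g={n:cv2.cvtColor(I[n],cv2.COLOR_BGR2GRAY) for n in I}
px={'side':[332,302],'top':[403,225]}
D={}
for n in I:
    b=blob(g[n]<85,px[n]); cs,_=cv2.findContours(b.astype(np.uint8),0,2)
    m=np.zeros((400,640),np.uint8);cv2.fillPoly(m,[max(cs,key=cv2.contourArea)],1);D[n]=m
z=np.array([0,0,1.])
for ms in(D,{'top':D['top']},{'side':D['side']}):
    print('peg',iou_fit(ms,lambda n,x:hull(n,np.r_[disc(np.r_[x,0],z,.042),disc(np.r_[x,.012],z,.042)]),[.498,-.23],[.01,.01]))
print('tip',at_z('side',[334,279],.1),at_z('top',[410,223],.1))
# lever
L={}
for n,p in(('side',[340.4,188.3]),('top',[341.3,169.6])):
    c=at_z(n,p,.147);print('lever',c)
L={n:blob(g[n]<50,p) for n,p in(('side',[340.4,188.3]),('top',[341.3,169.6]))};
for n in L: ys,xs=np.nonzero(L[n]);print(L[n].sum(),xs.mean(),ys.mean())
def d(e): return e
E
```

```text
{'side': np.int64(420), 'top': np.int64(325)}
bottle [ 0.4048  0.2647  0.0854 -0.3344] 0.587666979220324
bottle [ 0.402   0.2662 -0.3458] 0.4158779672475962
peg (array([ 0.4888, -0.2238]), np.float64(0.28179672573161646))
peg (array([ 0.4887, -0.2217]), np.float64(0.23283506243416432))
peg (array([ 0.489, -0.224]), np.float64(0.03832776946660756))
tip [ 0.4966 -0.2175  0.1   ] [ 0.4919 -0.2246  0.1   ]
lever [ 0.6349 -0.028   0.147 ]
lever [ 0.6339 -0.025   0.147 ]
605 332.3239669421488 163.57520661157025
77 155.5194805194805 156.41558441558442
```

```bash
python3 - <<'E'
from fit import *
np.set_printoptions(precision=4,suppress=True)
I={n:cv2.imread(f'pics/{n}0.png') for n in('side','top')}
def ax(y,p=np.radians(15)): return np.array([np.cos(y)*np.cos(p),np.sin(y)*np.cos(p),-np.sin(p)])
for t in (40,60,80):
  M={}
  for n,p in(('side',[234,167]),('top',[246,236])):
    f=cv2.GaussianBlur(I[n],(3,3),0).astype(int)
    M[n]=blob((f[...,2]-f[...,0])>t-20,p)
  x,f=iou_fit(M,lambda n,x:bottle(n,x[:3],ax(x[3])),[.4,.262,.09,-.34],[.01,.01,.01,.1])
  print(t,[m.sum() for m in M.values()],[bottle(n,x[:3],ax(x[3])).sum() for n in M],x,f)
out=[]
z=np.array([0,0,1.]);pg=[.489,-.2225]
for n,(u,v) in(('side',(170,110)),('top',(190,140))):
    im=cv2.resize(I[n],None,fx=4,fy=4,interpolation=2)
    def dr(m,c): cv2.drawContours(im,cv2.findContours(cv2.resize(m.astype(np.uint8),None,fx=4,fy=4,interpolation=1),0,2)[0],-1,c,1)
    dr(bottle(n,x[:3],ax(x[3])),(0,255,0))
    dr(hull(n,np.r_[disc(np.r_[pg,0],z,.042),disc(np.r_[pg,.012],z,.042)]),(0,255,0));dr(hull(n,disc(np.r_[pg,.02],z,.022)),(0,0,255))
    dr(hull(n,np.r_[disc(np.r_[pg,.02],z,.007),disc(np.r_[pg,.09],z,.007),disc(np.r_[pg,.1],z,.003)]),(255,0,0))
    b=proj(n,x[:3])[0]*4;p=proj(n,np.r_[pg,.03])[0]*4
    dr(hull(n,disc(np.array([.634,-.026,.147]),np.array([.0,.6,.8]),.013)),(0,255,0)); l=proj(n,[.634,-.026,.13])[0]*4
    out.append(np.hstack([im[int(q[1])-130:int(q[1])+130,int(q[0])-130:int(q[0])+130] for q in(b,p,l)]))
cv2.imwrite('pics/ov.png',np.vstack(out))
E
```

```text
40 [np.int64(480), np.int64(464)] [np.uint64(594), np.uint64(558)] [ 0.4069  0.2663  0.0877 -0.3865] 0.13749982899632945
60 [np.int64(378), np.int64(354)] [np.uint64(593), np.uint64(557)] [ 0.4066  0.2665  0.0868 -0.38  ] 0.581632055666252Traceback (most recent call last):
  File "<stdin>", line 10, in <module>
  File "fit.py", line 21, in iou_fit
    r=minimize(cost,x0,method='Nelder-Mead',options=dict(initial_simplex=sim,xatol=1e-4,fatol=1e-5,maxiter=400));return r.x,r.fun
    res = _minimize_neldermead(fun, x0, args, callback, bounds=bounds,
                               **options)
    fxr = func(xr)
    fx = function(np.copy(x), *(wrapper_args + args))
  File "fit.py", line 17, in cost
    R=cv2.GaussianBlur(render(n,x).astype(np.float32),(5,5),0);B=cv2.GaussianBlur(M.astype(np.float32),(5,5),0)
                       ~~~~~~^^^^^
  File "<stdin>", line 10, in <lambda>
  File "fit.py", line 11, in bottle
    o=np.array(o);m=hull(name,np.r_[disc(o,a,.0195),disc(o+.082*a,a,.0195)])
                    ~~~~^^^^^^^^^^^^^^^^^^^^^^^^^^^^^^^^^^^^^^^^^^^^^^^^^^^^
  File "fit.py", line 5, in hull
    P=np.zeros((400,640),np.uint8); cv2.fillConvexPoly(P,cv2.convexHull(np.round(proj(name,X)*16).astype(np.int32)),1,shift=4); return P
                                                                                 ~~~~^^^^^^^^
  File "h.py", line 16, in proj
    c=optics.calibration(name)
ValueError: time passes only in moves, steps and waits
```

View pics/ov.png

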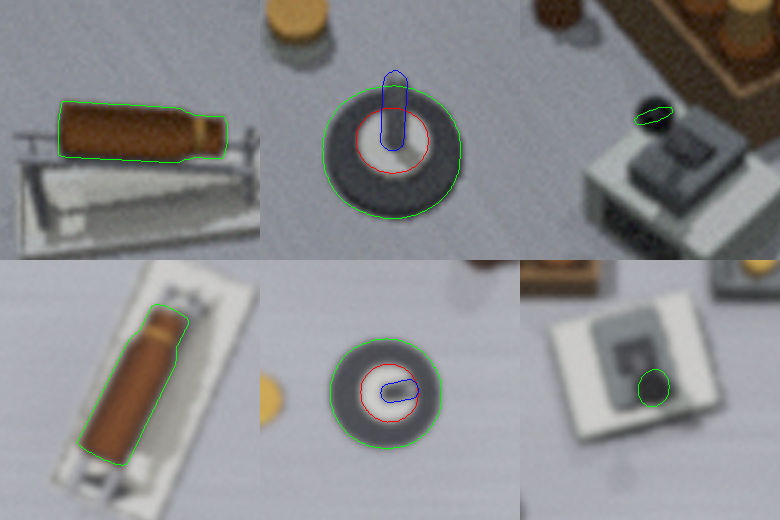

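The overlay fits well. The bottle bottom is at (0.4063, 0.267, 0.088) with yaw -22°, the peg at (0.489, -0.2225) and the lever ball at (0.634, -0.026, 0.147), all matching the given heights. I'll approach above the bottle and log states so I can identify the arm's kinematics for the inversion.

```bash
python3 -m pendant '{"rotation":[[0,0,0],[0,0,0],[0,0,0],[0,0,0]],"linear":[[-0.035,-0.016,0],[-0.035,-0.016,0],[-0.035,-0.016,0],[-0.035,-0.016,0]],"hand":[1,1,1,1]}' 
cat > log.py <<'E'
import json,os
from h import *
s=telemetry.read_state()
open('states.jsonl','a').write(json.dumps([np.array(s[k]).tolist() for k in('joints','position','orientation')])+'\n')
E
python3 log.py
python3 -m pendant '{"rotation":[[0,0,0],[0,0,0],[0,0,0],[0,0,0],[8,6,-4.5]],"linear":[[-0.035,-0.016,0],[-0.035,-0.016,0],[-0.035,-0.016,0],[-0.035,-0.016,0],[0,0,0]],"hand":[1,1,1,1,1]}'; python3 log.py
python3 -m pendant '{"rotation":[[0,0,0],[-8,-6,0],[0,0,0]],"linear":[[0,0,0.03],[0,0,0.02],[0,0,0]],"hand":[1,1,1]}'; python3 log.py; cat states.jsonl
```

```text
clock: 1.6
position: [0.3437, 0.3705, 0.2528]
orientation: [[-0.894, 0.448, 0.0], [0.448, 0.894, 0.0], [-0.0, 0.0, -1.0]]
ft_force: [1.1, 0.9, 0.8]
width: 1.001
grip_force: 0.0
clock: 2.1
position: [0.4406, 0.2482, 0.2536]
orientation: [[-0.913, 0.39, -0.12], [0.399, 0.915, -0.065], [0.085, -0.107, -0.991]]
ft_force: [-0.6, 1.0, 0.0]
width: 1.0
grip_force: 0.0
clock: 2.4
position: [0.4304, 0.2475, 0.2014]
orientation: [[-0.92, 0.393, -0.002], [0.393, 0.92, 0.006], [0.004, 0.005, -1.0]]
ft_force: [-1.4, -0.1, -0.4]
width: 0.999
grip_force: 0.0
[[0.5882399307706161, 0.3021276523817375, 1.417716655621753, -3.5756807163375066e-05, 1.4214478781585171, -0.5181393929159352], [0.3436935589416174, 0.37047662000252085, 0.2528476851320758], [[-0.8940851992146137, 0.4478968451209274, 0.0002695850226136125], [0.44789689027095037, 0.8940852066949353, 0.00013731309882085814], [-0.00017952987690972593, 0.00024351590260628453, -0.9999999542345132]]]
[[0.2918139935193691, 0.3605529575143182, 1.3331715951429415, -0.02755760283899334, 1.582251697244741, -0.8702354332610426], [0.440598331448243, 0.24824631603738123, 0.25357141396247074], [[-0.9131038626179782, 0.3895620714451346, -0.12034420868286068], [0.3988126314707791, 0.9147316832948427, -0.06491866107627214], [0.0847928124989418, -0.10727227073181175, -0.990607308109808]]]
[[0.2798317958592999, 0.3338958166178173, 1.5303706818602478, 0.0064933806900078625, 1.2775754405858537, -0.8892017996098712], [0.4303648347871114, 0.247457276923442, 0.20139375787355196], [[-0.9196332657157877, 0.3927732816397189, -0.0019508508097365416], [0.39275657829442256, 0.9196234967598849, 0.0059071493615170875], [0.004114218683165757, 0.004666201569607899, -0.9999806496965524]]]
```

```bash
cat > fk.py <<'E'
import json,numpy as np
from scipy.optimize import least_squares
from scipy.spatial.transform import Rotation as Ro
D=[json.loads(l) for l in open('states.jsonl')]
D.append([[0.891,0.381,1.297,0,1.464,-0.215],[0.247,0.492,0.253],[[-.894,.448,0],[.448,.894,0],[0,0,-1]]])
def rot(q,s=1):
    R1=Ro.from_euler('z',q[0]);R2=R1*Ro.from_euler('y',q[1]);R3=R2*Ro.from_euler('y',q[2])
    R5=R3*Ro.from_euler('ZY',[s*q[3],q[4]]);return R1,R2,R3,R5,R5*Ro.from_euler('z',q[5])
def fk(q,p,s=1):
    R1,R2,R3,R5,R6=rot(q,s)
    return R1.apply([p[0],p[1],p[2]])+R2.apply([0,0,p[3]])+R3.apply([p[4],0,p[5]])+R6.apply([0,0,p[6]])
E
python3 - <<'E'
from fk import *
np.set_printoptions(precision=4,suppress=True)
for s in(1,-1):
    for q,x,R in D: print(s,(rot(q,s)[4].inv()*Ro.from_matrix(R)).as_matrix().round(3).tolist())
    r=least_squares(lambda p:np.concatenate([fk(q,p,s)-x for q,x,R in D]+[1e-3*(p-[0,.118,.3,.4,0,.4,.25])]),[0,.118,.3,.4,0,.4,.25]);
    print(r.x,np.abs(r.fun).max()); 
E
```

```text
1 [[0.0, -1.0, -0.0], [1.0, 0.0, 0.0], [-0.0, -0.0, 1.0]]
1 [[0.0, -1.0, -0.0], [1.0, 0.0, 0.0], [-0.0, -0.0, 1.0]]
1 [[0.0, -1.0, -0.0], [1.0, 0.0, -0.0], [0.0, -0.0, 1.0]]
1 [[0.0, -1.0, -0.0], [1.0, 0.0, -0.0], [0.0, -0.0, 1.0]]
[-0.0024  0.1174  0.1299  0.5413  0.1042  0.3522  0.2383] 0.00023722657603192365
-1 [[0.0, -1.0, 0.0], [1.0, 0.0, -0.0], [0.0, 0.0, 1.0]]
-1 [[0.0, -0.999, 0.042], [0.999, -0.001, -0.035], [0.036, 0.042, 0.998]]
-1 [[-0.004, -1.0, -0.01], [1.0, -0.004, 0.008], [-0.008, -0.01, 1.0]]
-1 [[0.0, -1.0, -0.0], [1.0, 0.0, -0.0], [0.0, -0.0, 1.0]]
[0.0008 0.115  0.1079 0.5304 0.0986 0.3509 0.2117] 0.010106463616650352
```

```bash
cat >> fk.py <<'E'
P=np.array([-0.0024,0.1174,0.1299,0.5413,0.1042,0.3522,0.2383])
C=Ro.from_matrix([[0,-1,0],[1,0,0],[0,0,1]])
LO=np.array([-3.11,-.89,.22,-1.42,.17,-2.88]);HI=np.array([3.11,2.33,2.48,4.56,2.85,2.88])
def ik(x,R,q0):
    r=least_squares(lambda q:np.r_[(fk(q,P)-x)*3,((rot(q)[4]*C).inv()*R).as_rotvec()],np.clip(q0,LO+.01,HI-.01),bounds=(LO,HI))
    return r.x,np.abs(r.fun).max()
y=-.385;p=np.radians(15)
o=np.array([.4063,.267,.0879]);m=np.array([np.cos(y)*np.cos(p),np.sin(y)*np.cos(p),-np.sin(p)]);yl=np.array([-np.sin(y),np.cos(y),0])
def grasp(sgn,dl):  # dl deg: final tool pitch below level; angle t-m = 90-dl
    up=np.cross(m,yl); t=-up*np.cos(np.radians(dl))+m*np.sin(np.radians(dl))
    Y=sgn*yl; R=Ro.from_matrix(np.c_[np.cross(Y,t),Y,t]); return o+.04*m+.005*t,R
def final(sgn,dl,h,z=.0):
    Rg=grasp(sgn,dl)[1]; Rb=Ro.from_matrix(np.c_[np.cross(yl,m),yl,m])
    rel=Rb.inv()*Rg
    Rf0=Ro.from_euler('z',0)*Ro.from_matrix(np.c_[[1,0,0],[0,-1,0],[0,0,-1]])*rel
    t=Rf0.apply([0,0,1]); Rf=Ro.from_euler('z',h-np.arctan2(t[1],t[0]))*Rf0; t=Rf.apply([0,0,1])
    return np.array([.489,-.2225,.095+z])+.005*t,Rf
E
python3 - <<'E'
from fk import *
np.set_printoptions(precision=2,suppress=True)
rng=np.random.default_rng(0);q0=np.array(D[2][0])
for sgn in(1,-1):
  for dl in(15,25):
    qg,e=ik(*grasp(sgn,dl),q0 if sgn>0 else q0+[0,0,0,0,0,3.14]);print('G',sgn,dl,qg,round(e,4))
    if e>.01: continue
    for h in range(-180,180,30):
        b=None
        for k in range(14):
            s=qg+[-.8,0,0,0,0,0] if k==0 else LO+(HI-LO)*rng.random(6)
            q,e=ik(*final(sgn,dl,np.radians(h)),s)
            if e<.002 and np.all(q>LO+.08) and np.all(q<HI-.08):
                c=np.abs(q-qg).max()
                if b is None or c<b[0]: b=(c,q)
        if b: print(sgn,dl,h,b[1],'max dq %.2f'%b[0])
E
```

```text
G 1 15 [ 0.29  0.52  1.66 -0.    0.96 -0.9 ] 0.0
1 15 -180 [-0.46  1.05  0.97 -0.61  2.3  -2.14] max dq 1.35
1 15 -150 [-0.33  0.97  1.18 -0.91  1.97 -2.33] max dq 1.43
1 15 -120 [-0.24  0.88  1.47 -1.19  1.58 -2.32] max dq 1.42
1 15 -60 [-0.39  0.76  2.13  3.86  1.11 -1.74] max dq 3.86
1 15 -30 [-0.74  0.79  2.31  2.92  1.27 -1.56] max dq 2.92
1 15 0 [-1.05  0.77  2.22  2.05  1.24 -1.43] max dq 2.05
1 15 30 [-1.12  0.77  1.93  1.39  1.36 -1.12] max dq 1.40
1 15 60 [-1.05  0.84  1.6   1.    1.69 -0.97] max dq 1.33
1 15 90 [-0.92  0.94  1.28  0.72  2.05 -0.99] max dq 1.21
1 15 120 [-0.77  1.02  1.03  0.38  2.35 -1.22] max dq 1.39
1 15 150 [-0.61  1.07  0.92 -0.13  2.46 -1.7 ] max dq 1.51
G 1 25 [ 0.34  0.5   1.73 -0.16  0.79 -0.74] 0.0
1 25 -180 [-0.47  0.98  1.01 -0.52  2.17 -2.09] max dq 1.39
1 25 -150 [-0.34  0.91  1.21 -0.81  1.86 -2.32] max dq 1.59
1 25 -120 [-0.26  0.81  1.48 -1.08  1.47 -2.39] max dq 1.65
1 25 -60 [-0.41  0.66  2.09  3.95  0.84 -1.88] max dq 4.12
1 25 -30 [-0.73  0.65  2.26  2.9   0.91 -1.51] max dq 3.07
1 25 0 [-1.01  0.65  2.18  1.97  0.99 -1.25] max dq 2.13

[... 1007 characters left out ...]
 [ 0.34  0.5   1.73 -0.16  0.79  2.4 ] 0.0
-1 25 -180 [-0.47  0.98  1.01 -0.52  2.17  1.05] max dq 1.39
-1 25 -150 [-0.34  0.91  1.21 -0.81  1.86  0.82] max dq 1.59
-1 25 -120 [-0.26  0.81  1.48 -1.08  1.47  0.75] max dq 1.65
-1 25 -60 [-0.41  0.66  2.09  3.95  0.84  1.26] max dq 4.12
-1 25 -30 [-0.73  0.65  2.26  2.9   0.91  1.63] max dq 3.07
-1 25 0 [-1.01  0.65  2.18  1.97  0.99  1.89] max dq 2.13
-1 25 30 [-1.09  0.69  1.91  1.3   1.22  2.15] max dq 1.47
-1 25 60 [-1.03  0.77  1.6   0.92  1.57  2.23] max dq 1.37
-1 25 90 [-0.91  0.87  1.3   0.64  1.93  2.14] max dq 1.25
-1 25 120 [-0.76  0.96  1.07  0.32  2.21  1.89] max dq 1.42
-1 25 150 [-0.61  1.    0.96 -0.11  2.31  1.46] max dq 1.53
```

```bash
python3 -m pendant '{"rotation":[[0,0,-1.1],[0,0,0],[0,0,0]],"linear":[[-0.009,0.009,0.03],[0,0,0.04],[0,0,0.03]],"hand":[1,1,1]}'
python3 -m pendant '{"rotation":[[0,0,0],[0,0,0]],"linear":[[0,0,0.014],[0,0,0.014]],"hand":[1,1]}'; python3 log.py
```

```text
clock: 2.7
position: [0.4467, 0.2543, 0.1038]
orientation: [[-0.927, 0.374, 0.002], [0.374, 0.927, 0.006], [0.001, 0.006, -1.0]]
ft_force: [0.3, 0.0, 0.6]
width: 1.003
grip_force: 0.0
clock: 2.9
position: [0.447, 0.2546, 0.0763]
orientation: [[-0.927, 0.374, 0.002], [0.374, 0.927, 0.006], [0.001, 0.006, -1.0]]
ft_force: [0.6, 0.2, 0.1]
width: 0.999
grip_force: 0.0
```

```bash
python3 -m pendant '{"rotation":[[0,0,0],[0,0,0],[0,0,0],[0,0,0],[0,0,0]],"linear":[[0.004,-0.004,0.004],[0,0,0],[0,0,0],[0,0,0],[0,0,0]],"hand":[1,1,0.3,0.3,0.3]}' 25
python3 -m pendant '{"rotation":[[0,0,0],[0,0,0],[0,0,0]],"linear":[[0,0,0],[0,0,0],[0,0,0]],"hand":[0.3,0.3,0.3]}'; python3 log.py
```

```text
clock: 3.4
position: [0.441, 0.2522, 0.0727]
orientation: [[-0.927, 0.375, 0.005], [0.375, 0.927, 0.007], [-0.002, 0.009, -1.0]]
ft_force: [0.0, -0.1, -1.3]
width: 0.756
grip_force: 0.0
clock: 3.7
position: [0.4407, 0.252, 0.0721]
orientation: [[-0.927, 0.375, 0.004], [0.375, 0.927, 0.007], [-0.001, 0.008, -1.0]]
ft_force: [-0.0, 0.1, -0.1]
width: 0.478
grip_force: 0.0
```

```bash
python3 -m pendant '{"rotation":[[0,0,0],[0,0,0],[0,0,0]],"linear":[[0,0,0],[0,0,0],[0,0,0]],"hand":[0.3,0.3,0.3]}'
python3 -m pendant '{"rotation":[[0,0,0],[0,0,0],[0,0,0],[0,0,0],[0,0,0]],"linear":[[0,0,-0.015],[0,0,-0.03],[0,0,-0.04],[0,0,-0.04],[0,0,-0.04]],"hand":[0.3,0.3,0.3,0.3,0.3]}'
python3 log.py
python3 - <<'E'
from h import *
for n in('side','top'):
    im=optics.camera(n);cv2.imwrite(f'pics/{n}2.png',im[:,:,::-1])
a=cv2.imread('pics/side2.png')[60:310,170:500];b=cv2.imread('pics/top2.png')[60:310,150:480]
cv2.imwrite('pics/g2.png',np.hstack([cv2.resize(i,None,fx=1.2,fy=1.2,interpolation=2) for i in(a,b)]))
E
```

```text
clock: 4.0
position: [0.4402, 0.2511, 0.072]
orientation: [[-0.927, 0.374, 0.002], [0.374, 0.927, 0.005], [-0.0, 0.006, -1.0]]
ft_force: [-1.2, -8.0, 3.8]
width: 0.421
grip_force: 25.0
clock: 4.5
position: [0.4396, 0.2507, 0.2385]
orientation: [[-0.927, 0.375, 0.003], [0.375, 0.927, 0.007], [-0.0, 0.008, -1.0]]
ft_force: [0.5, 0.6, -1.4]
width: 0.419
grip_force: 25.0
```

View pics/g2.png

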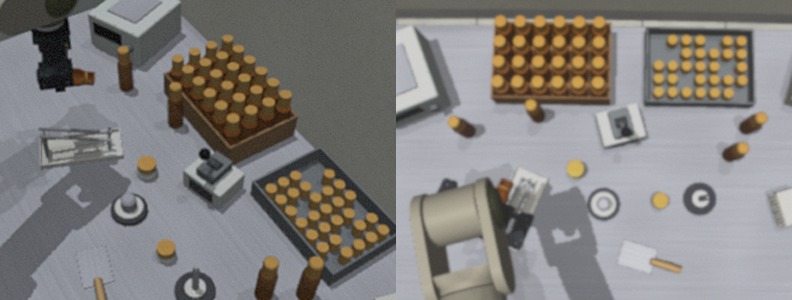

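The bottle is held (side crop 85,77) and off the rails. Next I'll plan the inversion path on the fitted kinematics.

```bash
python3 - <<'E'
from fk import *
import fk
np.set_printoptions(precision=3,suppress=True)
r=least_squares(lambda p:np.concatenate([fk.fk(q,p)-x for q,x,R in D]+[1e-4*(p-P)]),P);print(r.x,np.abs(r.fun).max());fk.P[:]=r.x
q0,x0,R0=D[-2];x0=np.array(x0);R0=Ro.from_matrix(R0);q0=np.array(q0)
for h in(30,45,60,75,90):
    xf,Rf=final(1,15,np.radians(h),.11)
    w=(R0.inv()*Rf).as_rotvec();
    print('h',h,'rot deg',np.degrees(w),np.degrees(np.linalg.norm(w)))
    for M in([.4396,.2507,.30],[.45,.1,.30],[.45,-.1,.3],[.45,-.2,.3],[.42,-.2,.25]):
        M=np.array(M);q=q0;bad=0;mx=0;qs=[]
        N=18
        path=[(x0+(M-x0)*i/10,R0) for i in range(1,11)]+[(M,R0*Ro.from_rotvec(w*i/N)) for i in range(1,N+1)]+[(M+(xf-M)*i/10,Rf) for i in range(1,11)]+[(xf-[0,0,.11*i/6],Rf) for i in range(1,7)]
        for x,R in path:
            qn,e=ik(x,R,q);bad=max(bad,e);mx=max(mx,np.abs(qn-q).max());q=qn;qs.append(q)
        qs=np.array(qs);print(M,'err %.3f maxstep %.2f'%(bad,mx),'margin %.2f'%min((qs-LO).min(),(HI-qs).min()),q)
E
```

```text
[-0.001  0.117  0.131  0.54   0.105  0.351  0.238] 0.0003024441704226888
h 30 rot deg [-80.992  39.208 105.997] 139.0411242678601
[0.44  0.251 0.3  ] err 0.000 maxstep 0.27 margin 0.20 [-1.117  0.773  1.932  1.395  1.363 -1.125]
[0.45 0.1  0.3 ] err 0.000 maxstep 0.13 margin 0.24 [-1.117  0.773  1.932  1.395  1.363 -1.125]
[ 0.45 -0.1   0.3 ] err 0.000 maxstep 0.08 margin 0.42 [-1.117  0.773  1.932  1.395  1.363 -1.125]
[ 0.45 -0.2   0.3 ] err 0.000 maxstep 0.10 margin 0.55 [-1.117  0.773  1.932  1.395  1.363 -1.125]
[ 0.42 -0.2   0.25] err 0.000 maxstep 0.11 margin 0.49 [-1.117  0.773  1.932  1.395  1.363 -1.125]
h 45 rot deg [-71.991  47.466  94.348] 127.8172355461365
[0.44  0.251 0.3  ] err 0.000 maxstep 0.17 margin 0.29 [-1.093  0.801  1.764  1.173  1.513 -1.024]
[0.45 0.1  0.3 ] err 0.000 maxstep 0.09 margin 0.34 [-1.093  0.801  1.764  1.173  1.513 -1.024]
[ 0.45 -0.1   0.3 ] err 0.000 maxstep 0.08 margin 0.56 [-1.093  0.801  1.764  1.173  1.513 -1.024]
[ 0.45 -0.2   0.3 ] err 0.000 maxstep 0.10 margin 0.72 [-1.093  0.801  1.764  1.173  1.513 -1.024]
[ 0.42 -0.2   0.25] err 0.00
[... 1018 characters left out ...]
gin 0.71 [-0.988  0.89   1.431  0.856  1.868 -0.961]
[ 0.42 -0.2   0.25] err 0.000 maxstep 0.11 margin 0.79 [-0.988  0.89   1.431  0.856  1.868 -0.961]
h 90 rot deg [-43.812  65.249  57.798] 97.55809941475056
[0.44  0.251 0.3  ] err 0.000 maxstep 0.11 margin 0.66 [-0.919  0.939  1.277  0.719  2.047 -0.995]
[0.45 0.1  0.3 ] err 0.000 maxstep 0.07 margin 0.66 [-0.919  0.939  1.277  0.719  2.047 -0.995]
[ 0.45 -0.1   0.3 ] err 0.000 maxstep 0.08 margin 0.66 [-0.919  0.939  1.277  0.719  2.047 -0.995]
[ 0.45 -0.2   0.3 ] err 0.000 maxstep 0.10 margin 0.55 [-0.919  0.939  1.277  0.719  2.047 -0.995]
[ 0.42 -0.2   0.25] err 0.000 maxstep 0.11 margin 0.63 [-0.919  0.939  1.277  0.719  2.047 -0.995]
```

```bash
python3 -m pendant '{"rotation":[[0,0,0],[0,0,0],[0,0,0],[0,0,0],[0,0,0]],"linear":[[-0.014,-0.032,-0.006],[-0.014,-0.032,-0.006],[-0.014,-0.032,-0.006],[-0.014,-0.032,-0.006],[-0.014,-0.032,-0.006]],"hand":[0.3,0.3,0.3,0.3,0.3]}'
python3 -m pendant '{"rotation":[[0,0,0],[0,0,0],[0,0,0],[0,0,0],[0,0,0]],"linear":[[-0.014,-0.032,-0.006],[-0.014,-0.032,-0.006],[-0.014,-0.032,-0.006],[-0.014,-0.032,-0.006],[-0.014,-0.032,-0.006]],"hand":[0.3,0.3,0.3,0.3,0.3]}'
python3 -m pendant '{"rotation":[[-4.2,3.6,5.5],[-4.2,3.6,5.5],[-4.2,3.6,5.5],[-4.2,3.6,5.5],[-4.2,3.6,5.5]],"linear":[[0,0,0],[0,0,0],[0,0,0],[0,0,0],[0,0,0]],"hand":[0.3,0.3,0.3,0.3,0.3]}'
python3 log.py; tail -1 states.jsonl
```

```text
clock: 5.1
position: [0.4444, 0.0748, 0.2649]
orientation: [[-0.927, 0.375, 0.002], [0.375, 0.927, 0.007], [0.001, 0.008, -1.0]]
ft_force: [0.6, -0.6, -1.2]
width: 0.417
grip_force: 25.0
clock: 5.6
position: [0.4493, -0.1, 0.2936]
orientation: [[-0.927, 0.375, 0.002], [0.375, 0.927, 0.008], [0.001, 0.008, -1.0]]
ft_force: [1.0, 0.7, -0.7]
width: 0.418
grip_force: 25.0
clock: 6.1
position: [0.4498, -0.0988, 0.2936]
orientation: [[-0.632, 0.774, -0.034], [0.674, 0.571, 0.469], [0.382, 0.274, -0.882]]
ft_force: [0.2, -0.4, -1.6]
width: 0.413
grip_force: 25.0
[[-0.6648851485839313, 0.2889664708319542, 1.3980946964958727, 0.3643900161338311, 1.783953017120872, -1.3403731853926217], [0.4497665077943793, -0.0988122707375203, 0.29359974491720936], [[-0.6324202278288673, 0.7738864232804338, -0.03382985804139339], [0.673681654447537, 0.5710397603149096, 0.4691125884052996], [0.38235805718424837, 0.273885735301618, -0.8824901813077464]]]
```

```bash
python3 -m pendant '{"rotation":[[-4.2,3.6,5.5],[-4.2,3.6,5.5],[-4.2,3.6,5.5],[-4.2,3.6,5.5],[-4.2,3.6,5.5]],"linear":[[0,0,0],[0,0,0],[0,0,0],[0,0,0],[0,0,0]],"hand":[0.3,0.3,0.3,0.3,0.3]}'
python3 -m pendant '{"rotation":[[-4.2,3.6,5.5],[-4.2,3.6,5.5],[-4.2,3.6,5.5],[-4.2,3.6,5.5],[-4.2,3.6,5.5]],"linear":[[0,0,0],[0,0,0],[0,0,0],[0,0,0],[0,0,0]],"hand":[0.3,0.3,0.3,0.3,0.3]}'
python3 log.py; tail -1 states.jsonl
cat > plan.py <<'E'
from fk import *
import sys
np.set_printoptions(precision=4,suppress=True)
from workcell import telemetry
s=telemetry.read_state();R=Ro.from_matrix(s['orientation']);x=np.array(s['position'])
xf,Rf=final(1,15,np.radians(60),float(sys.argv[1]))
print('x',x,'target',xf,'d',xf-x,'tool lin',R.inv().apply(xf-x),'rot',np.degrees((R.inv()*Rf).as_rotvec()),'world z-up in tool',R.inv().apply([0,0,1]))
E
python3 plan.py .11
```

```text
clock: 6.6
position: [0.4498, -0.0989, 0.2936]
orientation: [[-0.219, 0.963, 0.158], [0.613, 0.009, 0.79], [0.759, 0.27, -0.592]]
ft_force: [-0.3, 0.1, -0.5]
width: 0.421
grip_force: 25.0
clock: 7.1
position: [0.4498, -0.0989, 0.2936]
orientation: [[0.131, 0.861, 0.492], [0.223, -0.509, 0.831], [0.966, 0.001, -0.258]]
ft_force: [-0.1, 0.4, -0.9]
width: 0.414
grip_force: 25.0
[[-0.991298218966644, 0.36442698413943586, 1.781803554566805, 1.0931456329983718, 1.7895192983511574, -0.6907010309844618], [0.44975444034102763, -0.09892068197973093, 0.29361029815170775], [[0.13098236294906604, 0.8607022877874834, 0.4919707231062345], [0.22273508525731642, -0.5091081474919035, 0.831383170356953], [0.9660397002151075, 0.0006826087857311128, -0.25839278560662354]]]
x [ 0.4498 -0.0989  0.2936] target [ 0.4914 -0.2183  0.2037] d [ 0.0417 -0.1194 -0.0899] tool lin [-0.108   0.0966 -0.0555] rot [ 0.594  -0.0251 -0.1185] world z-up in tool [ 0.966   0.0007 -0.2584]
```

```bash
python3 -m pendant '{"rotation":[[0,0,0],[0,0,0],[0,0,0],[0,0,0],[0,0,0]],"linear":[[-0.0216,0.0193,-0.0111],[-0.0216,0.0193,-0.0111],[-0.0216,0.0193,-0.0111],[-0.0216,0.0193,-0.0111],[-0.0216,0.0193,-0.0111]],"hand":[0.3,0.3,0.3,0.3,0.3]}'
python3 -m pendant '{"rotation":[[0,0,0],[0,0,0]],"linear":[[0,0,0],[0,0,0]],"hand":[0.3,0.3]}'
python3 plan.py .11
cat > look.py <<'E'
from fit import *
np.set_printoptions(precision=4,suppress=True)
tag=sys.argv[1];g=np.array(telemetry.read_state()['position'])
I={n:np.ascontiguousarray(optics.camera(n)[:,:,::-1]) for n in('side','top')}
top=g+[0,0,.04];out=[];z=np.array([0,0,1.]);pg=[.489,-.2225];M={}
for n in I:
    f=cv2.GaussianBlur(I[n],(3,3),0).astype(int); m=(f[...,2]-f[...,0])>15
    c=proj(n,g)[0]; yy,xx=np.mgrid[:400,:640]; m&=(np.hypot(xx-c[0],yy-c[1])<55); M[n]=m
    im=cv2.resize(I[n],None,fx=6,fy=6,interpolation=2)
    def dr(m,c,im=im): cv2.drawContours(im,cv2.findContours((cv2.resize(m.astype(np.float32),None,fx=6,fy=6,interpolation=1)>.5).astype(np.uint8),0,2)[0],-1,c,1)
    t=np.array(telemetry.read_state()['orientation'])[:,2]; o=g-.005*t
    dr(bottle(n,o+[0,0,.04],-z),(0,255,0))
    dr(hull(n,np.r_[disc(np.r_[pg,0],z,.042),disc(np.r_[pg,.012],z,.042)]),(0,255,0))
    dr(hull(n,np.r_[disc(np.r_[pg,.02],z,.007),disc(np.r_[pg,.09],z,.007),disc(np.r_[pg,.1],z,.003)]),(255,0,0))
    q=(proj(n,o*[1,1,0]+[0,0,.1])[0]*6).astype(int); out.append(im[max(q[1]-280,0):q[1]+280,q[0]-195:q[0]+195])
h=min(o.shape[0] for o in out);cv2.imwrite(f'pics/{tag}.png',np.hstack([o[:h] for o in out]))
for n in I: cv2.imwrite(f'pics/{tag}_{n}.png',I[n])
E
python3 look.py a1
```

```text
clock: 7.6
position: [0.4925, -0.219, 0.2035]
orientation: [[0.129, 0.863, 0.489], [0.227, -0.505, 0.832], [0.965, 0.004, -0.261]]
ft_force: [-0.0, 0.5, 0.2]
width: 0.418
grip_force: 25.0
clock: 7.8
position: [0.4921, -0.218, 0.2045]
orientation: [[0.128, 0.863, 0.489], [0.226, -0.505, 0.833], [0.966, 0.004, -0.26]]
ft_force: [-0.5, -0.3, -0.1]
width: 0.416
grip_force: 25.0
x [ 0.4921 -0.218   0.2045] target [ 0.4914 -0.2183  0.2037] d [-0.0007 -0.0004 -0.0008] tool lin [-0.0009 -0.0004 -0.0004] rot [0.3798 0.0744 0.1123] world z-up in tool [ 0.9656  0.0036 -0.2601]
```

View pics/a1.png

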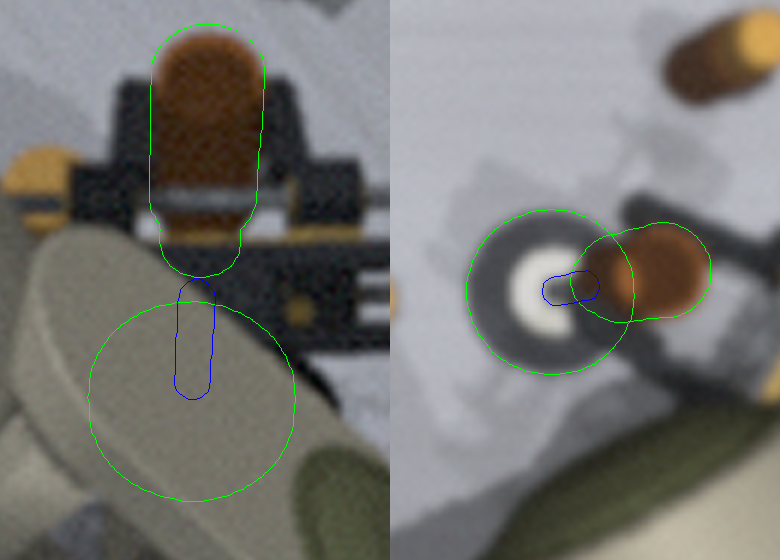

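The bottle is upside down, and in both views it lies on the predicted outline to within 2–3 mm (side about 207,150; top about 665,272), just above the peg tip. I'll lower it onto the peg while watching the force.

```bash
python3 -m pendant '{"rotation":[[0,0,0],[0,0,0],[0,0,0],[0,0,0]],"linear":[[-0.0154,-0.0004,0.0035],[-0.0145,0,0.0039],[-0.0145,0,0.0039],[0,0,0]],"hand":[0.3,0.3,0.3,0.3]}'
python3 -m pendant '{"rotation":[[0,0,0],[0,0,0],[0,0,0]],"linear":[[-0.0145,0,0.0039],[-0.0145,0,0.0039],[0,0,0]],"hand":[0.3,0.3,0.3]}'; python3 plan.py 0
```

```text
clock: 8.3
position: [0.4916, -0.2183, 0.1581]
orientation: [[0.128, 0.863, 0.488], [0.226, -0.505, 0.833], [0.966, 0.003, -0.26]]
ft_force: [0.3, 0.4, -0.2]
width: 0.415
grip_force: 25.0
clock: 8.6
position: [0.4917, -0.2187, 0.1277]
orientation: [[0.128, 0.863, 0.488], [0.226, -0.505, 0.833], [0.966, 0.003, -0.26]]
ft_force: [0.4, -0.4, -0.7]
width: 0.42
grip_force: 25.0
x [ 0.4917 -0.2187  0.1277] target [ 0.4914 -0.2183  0.0937] d [-0.0003  0.0004 -0.034 ] tool lin [-0.0328 -0.0006  0.009 ] rot [0.354  0.0618 0.0976] world z-up in tool [ 0.9656  0.0032 -0.2599]
```

No contact so far, with the peg about 50 mm inside the bottle. I'll go down further in small steps.

```bash
python3 -m pendant '{"rotation":[[0,0,0],[0,0,0],[0,0,0],[0,0,0]],"linear":[[-0.0097,0,0.0026],[-0.0087,0,0.0023],[-0.0058,0,0.0016],[0,0,0]],"hand":[0.3,0.3,0.3,0.3]}'
python3 -m pendant '{"rotation":[[0,0,0],[0,0,0],[0,0,0],[0,0,0]],"linear":[[-0.0029,0,0.0008],[0,0,0],[-0.0019,0,0.0005],[0,0,0]],"hand":[0.3,0.3,0.3,0.3]}'
python3 look.py a2
```

```text
clock: 9.0
position: [0.492, -0.2189, 0.1037]
orientation: [[0.127, 0.863, 0.488], [0.227, -0.505, 0.833], [0.965, 0.005, -0.26]]
ft_force: [0.2, -0.3, 0.1]
width: 0.42
grip_force: 25.0
clock: 9.4
position: [0.4921, -0.219, 0.0994]
orientation: [[0.127, 0.863, 0.489], [0.228, -0.505, 0.833], [0.965, 0.006, -0.261]]
ft_force: [-0.7, 0.3, -0.9]
width: 0.418
grip_force: 25.0
```

View pics/a2.png

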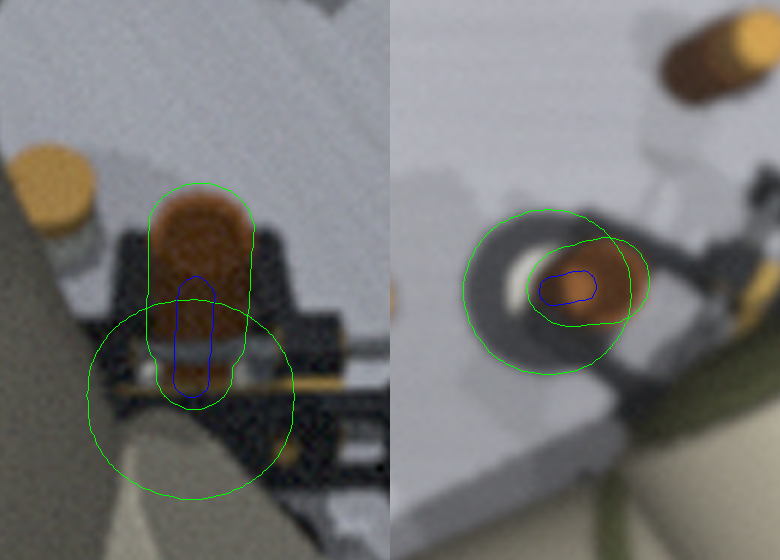

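The bottle is threaded centrally over the peg (side 200,270; top 600,283), with its mouth a few millimetres above the collar. I'll continue in 1–2 mm steps until the force shows contact.

```bash
python3 -m pendant '{"rotation":[[0,0,0],[0,0,0],[0,0,0]],"linear":[[-0.0019,0,0.0005],[0,0,0],[0,0,0]],"hand":[0.3,0.3,0.3]}'|sed -n '2p;4p'
python3 -m pendant '{"rotation":[[0,0,0],[0,0,0],[0,0,0]],"linear":[[-0.001,0,0.0003],[0,0,0],[0,0,0]],"hand":[0.3,0.3,0.3]}'|sed -n '2p;4p'
python3 -m pendant '{"rotation":[[0,0,0],[0,0,0],[0,0,0]],"linear":[[-0.001,0,0.0003],[0,0,0],[0,0,0]],"hand":[0.3,0.3,0.3]}'|sed -n '2p;4p'
```

```text
position: [0.4921, -0.219, 0.0975]
ft_force: [1.2, -0.0, -1.1]
position: [0.4921, -0.219, 0.0964]
ft_force: [-0.8, -0.0, -0.8]
position: [0.4921, -0.219, 0.0954]
ft_force: [-0.6, 0.5, -0.9]
```

```bash
for i in 1; do python3 -m pendant '{"rotation":[[0,0,0],[0,0,0],[0,0,0]],"linear":[[-0.001,0,0.0003],[0,0,0],[0,0,0]],"hand":[0.3,0.3,0.3]}'|sed -n '2p;4p'; done
python3 -m pendant '{"rotation":[[0,0,0],[0,0,0],[0,0,0]],"linear":[[-0.001,0,0.0003],[0,0,0],[0,0,0]],"hand":[0.3,0.3,0.3]}'|sed -n '2p;4p'
```

```text
position: [0.4922, -0.219, 0.0943]
ft_force: [-0.2, -0.1, -1.1]
position: [0.4923, -0.2189, 0.0938]
ft_force: [0.8, 0.8, 4.7]
```

```bash
python3 -m pendant '{"rotation":[[0,0,0],[0,0,0],[0,0,0]],"linear":[[-0.001,0,0.0003],[0,0,0],[0,0,0]],"hand":[0.3,0.3,0.3]}'|sed -n '2p;4p'
```

```text
position: [0.4924, -0.2189, 0.0937]
ft_force: [-0.2, 0.4, 12.2]
```

The contact is at the predicted height (5 N, then 12 N), so the mouth is on the collar. I'll ease off 1 mm and open.

```bash
python3 -m pendant '{"rotation":[[0,0,0],[0,0,0],[0,0,0],[0,0,0],[0,0,0]],"linear":[[0.001,0,-0.0003],[0,0,0],[0,0,0],[0,0,0],[0,0,0]],"hand":[0.3,0.3,0.6,0.7,0.8]}'
python3 -m pendant '{"rotation":[[0,0,0],[0,0,0],[0,0,0],[0,0,0],[0,0,0]],"linear":[[0,0,0],[0,0,0],[0,0,0],[0,0,0],[0,0,0]],"hand":[1,1,1,1,1]}'; python3 look.py a3
```

```text
clock: 11.8
position: [0.4921, -0.219, 0.093]
orientation: [[0.127, 0.863, 0.488], [0.228, -0.505, 0.833], [0.965, 0.006, -0.261]]
ft_force: [-0.6, -0.1, 0.4]
width: 0.665
grip_force: 0.0
clock: 12.3
position: [0.4922, -0.219, 0.0933]
orientation: [[0.127, 0.863, 0.489], [0.228, -0.505, 0.833], [0.965, 0.006, -0.261]]
ft_force: [-0.9, 0.3, -0.2]
width: 1.001
grip_force: 0.0
```

View pics/a3.png

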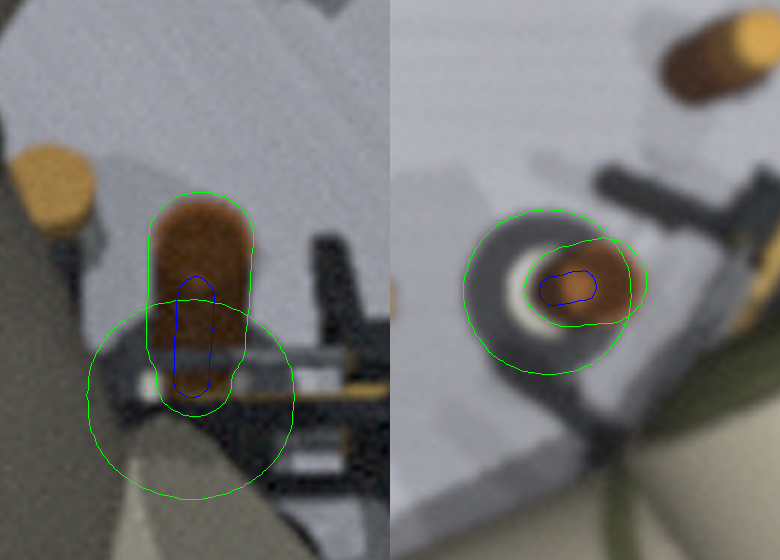

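The bottle stands free on the collar between the open fingers and has not shifted (side 200,280; top 597,285). I'll back out along the tool axis.

```bash
python3 -m pendant '{"rotation":[[0,0,0],[0,0,0],[0,0,0],[0,0,0],[0,0,0]],"linear":[[0,0,-0.01],[0,0,-0.02],[0,0,-0.03],[0,0,-0.03],[0,0,-0.03]],"hand":[1,1,1,1,1]}'
python3 -m pendant '{"rotation":[[0,0,0],[0,0,0],[0,0,0],[0,0,0],[0,0,0]],"linear":[[0.035,0,-0.01],[0.035,0,-0.01],[0.035,0,-0.01],[0.035,0,-0.01],[0.035,0,-0.01]],"hand":[0,0,0,0,0]}' 20
python3 - <<'E'
from fk import *
from workcell import telemetry
np.set_printoptions(precision=3,suppress=True)
s=telemetry.read_state();q0=np.array(s['joints']);x0=np.array(s['position']);R0=Ro.from_matrix(s['orientation'])
print(x0,q0)
a=.29;d=np.array([np.cos(a),np.sin(a),0]);ball=np.array([.634,-.026,.147])
for sg in(1,-1):
    X=sg*d;t=np.array([0,0,-1.]);R=Ro.from_matrix(np.c_[X,np.cross(t,X),t]);w=(R0.inv()*R).as_rotvec()
    st=ball-.06*d;st[2]=.25;print('sg',sg,'rot',np.degrees(w),np.degrees(np.linalg.norm(w)))
    q=q0;qs=[];bad=0;mx=0
    end=ball+.06*d;end[2]=.149
    path=[(x0,R0*Ro.from_rotvec(w*i/16)) for i in range(1,17)]+[(x0+(st-x0)*i/10,R) for i in range(1,11)]+[(st-[0,0,.101*i/4],R) for i in range(1,5)]+[(st*[1,1,0]+[0,0,.149]+(end-st)*[1,1,0]*i/8,R) for i in range(1,9)]
    for x,Rr in path:
        qn,e=ik(x,Rr,q);bad=max(bad,e);mx=max(mx,np.abs(qn-q).max());q=qn;qs.append(q)
    qs=np.array(qs);print(bad,mx,min((qs-LO).min(),(HI-qs).min()),q)
    print('start',st,'lin in down-tool',R.inv().apply(st-x0))
E
```

```text
clock: 12.9
position: [0.432, -0.3212, 0.1254]
orientation: [[0.127, 0.863, 0.489], [0.229, -0.505, 0.832], [0.965, 0.006, -0.262]]
ft_force: [-0.3, 0.5, 0.2]
width: 0.998
grip_force: 0.0
clock: 13.4
position: [0.4301, -0.3216, 0.3086]
orientation: [[0.127, 0.863, 0.489], [0.229, -0.505, 0.832], [0.965, 0.006, -0.262]]
ft_force: [-0.2, -0.2, 0.3]
width: 0.573
grip_force: 0.0
[ 0.43  -0.322  0.309] [-1.22   0.58   1.313  1.035  2.093 -0.571]
sg 1 rot [-27.723 -71.177  36.853] 84.81106329367756
8.623142533359385e-09 0.08332560112690973 0.7930850265132412 [-0.183  0.705  1.013  0.     1.423  1.097]
start [ 0.577 -0.043  0.25 ] lin in down-tool [ 0.22  -0.225  0.059]
sg -1 rot [  86.378  -33.643 -112.693] 145.920640447688
8.624701619552866e-09 0.1556460741512682 0.1567911491522107 [-0.183  0.705  1.013  0.     1.423 -2.044]
start [ 0.577 -0.043  0.25 ] lin in down-tool [-0.22   0.225  0.059]
```

```bash
python3 -m pendant '{"rotation":[[-2.52,-6.47,3.35],[-2.52,-6.47,3.35],[-2.52,-6.47,3.35],[-2.52,-6.47,3.35],[-2.52,-6.47,3.35]],"linear":[[0,0,0],[0,0,0],[0,0,0],[0,0,0],[0,0,0]],"hand":[0,0,0,0,0]}'|sed -n '2,3p'
python3 -m pendant '{"rotation":[[-2.52,-6.47,3.35],[-2.52,-6.47,3.35],[-2.52,-6.47,3.35],[-2.52,-6.47,3.35],[-2.52,-6.47,3.35]],"linear":[[0,0,0],[0,0,0],[0,0,0],[0,0,0],[0,0,0]],"hand":[0,0,0,0,0]}'|sed -n '2,3p'
python3 -m pendant '{"rotation":[[-2.52,-6.47,3.35],[0,0,0],[0,0,0],[0,0,0],[0,0,0]],"linear":[[0,0,0],[0.022,-0.0225,0],[0.022,-0.0225,0],[0.022,-0.0225,0],[0.022,-0.0225,0]],"hand":[0,0,0,0,0]}'|sed -n '2,3p'
python3 -m pendant '{"rotation":[[0,0,0],[0,0,0],[0,0,0],[0,0,0],[0,0,0]],"linear":[[0.022,-0.0225,0],[0.022,-0.0225,0],[0.022,-0.0225,0],[0.022,-0.0225,0.0],[0.022,-0.0225,0]],"hand":[0,0,0,0,0]}'
cat > lp.py <<'E'
from h import *
np.set_printoptions(precision=4,suppress=True)
s=telemetry.read_state();R=np.array(s['orientation']);x=np.array(s['position'])
d=np.array([np.cos(.29),np.sin(.29),0]);st=np.array([.634,-.026,.149])-.055*d
print(x,s['width'],'tool lin to start',R.T@(st-x),'\n',R)
E
python3 lp.py
```

```text
position: [0.43, -0.3221, 0.3075]
orientation: [[0.632, 0.638, 0.439], [0.426, -0.76, 0.491], [0.647, -0.123, -0.753]]
position: [0.4301, -0.3219, 0.308]
orientation: [[0.936, 0.339, 0.091], [0.333, -0.94, 0.073], [0.11, -0.038, -0.993]]
position: [0.4895, -0.2093, 0.3075]
orientation: [[0.959, 0.284, 0.0], [0.284, -0.959, 0.0], [0.0, -0.0, -1.0]]
clock: 15.4
position: [0.563, -0.0701, 0.3078]
orientation: [[0.959, 0.284, 0.001], [0.284, -0.959, 0.0], [0.001, -0.0, -1.0]]
ft_force: [0.5, -0.8, -0.1]
width: 0.006
grip_force: 0.0
[ 0.563  -0.0701  0.3078] 0.0061786179478231324 tool lin to start [ 0.0255 -0.022   0.1588] 
 [[ 0.9588  0.284   0.0005]
 [ 0.284  -0.9588  0.0003]
 [ 0.0006 -0.0002 -1.    ]]
```

```bash
python3 -m pendant '{"rotation":[[0,0,0],[0,0,0],[0,0,0],[0,0,0],[0,0,0]],"linear":[[0.0255,-0.022,0],[0,0,0.04],[0,0,0.04],[0,0,0.04],[0,0,0.039]],"hand":[0,0,0,0,0]}'
python3 -m pendant '{"rotation":[[0,0,0],[0,0,0],[0,0,0],[0,0,0]],"linear":[[0.015,0,0],[0.015,0,0],[0.02,0,0],[0,0,0]],"hand":[0,0,0,0]}'
python3 -m pendant '{"rotation":[[0,0,0],[0,0,0],[0,0,0]],"linear":[[0.02,0,0],[0.02,0,0],[0,0,0]],"hand":[0,0,0]}'
```

```text
clock: 15.9
position: [0.5809, -0.0427, 0.1472]
orientation: [[0.959, 0.285, 0.001], [0.285, -0.959, 0.0], [0.001, -0.0, -1.0]]
ft_force: [0.7, -0.2, -0.6]
width: 0.005
grip_force: 0.0
clock: 16.3
position: [0.6302, -0.0281, 0.1483]
orientation: [[0.958, 0.285, 0.001], [0.285, -0.958, 0.0], [0.002, -0.0, -1.0]]
ft_force: [-0.2, -0.2, -0.4]
width: 0.011
grip_force: 0.0
clock: 16.6
position: [0.6679, -0.0162, 0.1481]
orientation: [[0.958, 0.286, 0.001], [0.286, -0.958, 0.001], [0.001, -0.0, -1.0]]
ft_force: [-0.3, -0.1, -1.0]
width: 0.005
grip_force: 0.0
```

```bash
python3 -m pendant '{"rotation":[[0,0,0],[0,0,0],[0,0,0]],"linear":[[0.01,0,0],[0.005,0,0],[0,0,0]],"hand":[0,0,0]}'|sed -n '2p;4p'
python3 - <<'E'
from h import *
for n in('side','top'):
    im=optics.camera(n)[:,:,::-1];c=proj(n,[.67,-.015,.1])[0].astype(int)
    cv2.imwrite(f'pics/b1{n}.png',cv2.resize(im[c[1]-45:c[1]+45,c[0]-45:c[0]+45],None,fx=4.4,fy=4.4,interpolation=2))
cv2.imwrite('pics/b1.png',np.hstack([cv2.imread(f'pics/b1{n}.png') for n in('side','top')]))
E
```

```text
position: [0.6813, -0.0118, 0.1482]
ft_force: [0.1, -0.1, 0.3]
```

View pics/b1.png

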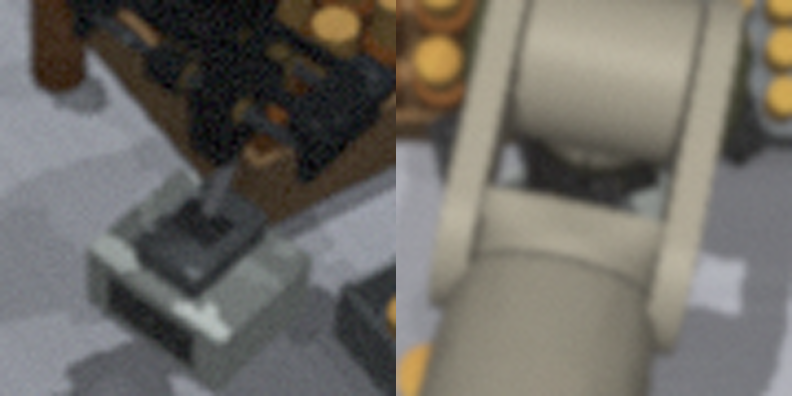

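The lever rod (side crop 220,185) now leans away from the robot, with the ball against the fingers. I'll push in small steps to the stop.

```bash
python3 -m pendant '{"rotation":[[0,0,0],[0,0,0],[0,0,0]],"linear":[[0.005,0,0],[0,0,0],[0,0,0]],"hand":[0,0,0]}'|sed -n '2p;4p'
python3 -m pendant '{"rotation":[[0,0,0],[0,0,0],[0,0,0]],"linear":[[0.002,0,0],[0,0,0],[0,0,0]],"hand":[0,0,0]}'|sed -n '2p;4p'
```

```text
position: [0.6852, -0.0103, 0.1482]
ft_force: [-9.2, -4.0, 1.9]
position: [0.6856, -0.0101, 0.1482]
ft_force: [-17.1, -6.1, 6.9]
```

```bash
python3 -m pendant '{"rotation":[[0,0,0],[0,0,0],[0,0,0]],"linear":[[0.002,0,0],[0,0,0],[0,0,0]],"hand":[0,0,0]}'|sed -n '2p;4p'
```

```text
position: [0.6859, -0.0101, 0.1482]
ft_force: [-25.4, -8.0, 8.8]
```

The lever is at its stop, at the predicted place. I'll back off, lift clear and check.

```bash
python3 -m pendant '{"rotation":[[0,0,0],[0,0,0],[0,0,0],[0,0,0],[0,0,0]],"linear":[[-0.02,0,0],[-0.03,0,0],[-0.02,0,-0.03],[-0.03,0,-0.04],[-0.04,0,-0.03]],"hand":[0,0,0,0,0]}'|sed -n '1,4p'
python3 -m pendant '{"rotation":[[0,0,0],[0,0,0],[0,0,0],[0,0,0],[0,0,0]],"linear":[[-0.02,-0.04,-0.01],[-0.02,-0.04,0],[-0.02,-0.04,0],[-0.02,-0.03,0],[0,0,0]],"hand":[0,0,0,0,0]}'|sed -n '1,4p'
python3 - <<'E'
from fit import *
I={n:np.ascontiguousarray(optics.camera(n)[:,:,::-1]) for n in('side','top')}
z=np.array([0,0,1.]);o=np.array([.489,-.2225,.135]);out=[]
a=.29;d=np.array([np.cos(a),np.sin(a),0]);b=np.array([.634,-.026,.147])+.0767*d
for n in I:
    im=cv2.resize(I[n],None,fx=4,fy=4,interpolation=2)
    for m in(bottle(n,o,-z),np.maximum(hull(n,disc(b,z,.013)),hull(n,disc(b,d,.013)))): cv2.drawContours(im,cv2.findContours((cv2.resize(m.astype(np.float32),None,fx=4,fy=4)>.5).astype(np.uint8),0,2)[0],-1,(0,255,0),1)
    for c in(o-[0,0,.06],b):
        q=(proj(n,c)[0]*4).astype(int);out.append(im[q[1]-140:q[1]+140,q[0]-190:q[0]+190])
cv2.imwrite('pics/c1.png',np.vstack([np.hstack(out[:2]),np.hstack(out[2:])]))
E
```

```text
clock: 18.4
position: [0.5559, -0.049, 0.2501]
orientation: [[0.958, 0.287, 0.003], [0.287, -0.958, 0.001], [0.003, 0.0, -1.0]]
ft_force: [1.0, -0.9, 1.2]
clock: 18.9
position: [0.4338, 0.0742, 0.2589]
orientation: [[0.957, 0.29, 0.001], [0.29, -0.957, 0.002], [0.002, -0.001, -1.0]]
ft_force: [-0.5, -0.4, 0.4]
```

View pics/c1.png

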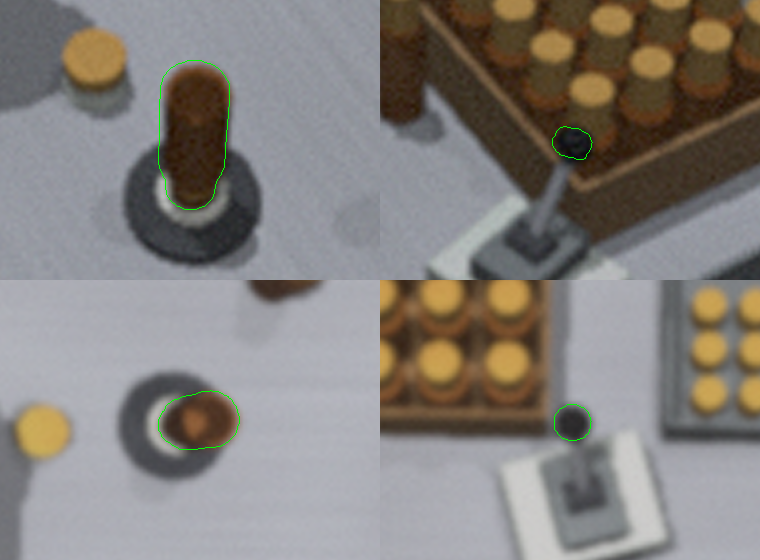

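The bottle stands upright on the collar (side 195,135; top 200,420). The lever ball sits at the predicted "on" position (side 572,143; top 572,422), and the arm is clear. I'll hand the job in.

```bash
python3 -c "from workcell import workorder; print(workorder.hand_in())"
```

```text
the job is handed in; nothing more can be done
None
```

The empty bottle stands upside down on the tall peg's collar, the dryer lever was then thrown fully to on, and the job was handed in at about 19 s; no verdict was returned.

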